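# Set the box-length jig to size 4 and hold its sprung stop open

## Task

First, with the sprung rod of the box-length jig still fully in, turn the jig's round sleeve to size 4 (its pointer then stands at the fourth tick of the rule). Then pull the rod out against its spring until the collar on it is level with the pointer, and finish still holding it there. Leave the other things on the bench where they are.

Things in the scene. Friction and masses are not known exactly. Their poses are not given: they have to be found in the camera images.
- jig: The box-length jig, fixed to the bench; dark steel base plate 180 x 280 x 10 mm. Origin at bench height, z up; the rod pulls out along its -y at x = 0, z = 45 mm. In this frame the grey housing (80 x 90 mm in x, y; top z = 58 mm) is centred at x = 0, y = 95 mm, with a fence plate 45 mm high on its +x side. Only sleeve and handle rise above z = 60 mm.
- sleeve (a joint): Angle of the round dark sleeve standing on the housing, rad; grows clockwise seen from above. It clicks into six stations: size 1 at 0.0, size 2 at 0.4, size 3 at 0.8, size 4 at 1.2, size 5 at 1.6, size 6 at 2.0; let go between two, it snaps into the nearer one. A click takes about 0.1 N m. Each click moves the geared pointer 14 mm along the rule, away from the housing.
- sleeve_grip (a point): On the sleeve's upright axis, x = 0, y = 95, z = 88 mm in the jig's frame. The round knurled sleeve to grip is 40 mm across, from z = 64 to 108 mm; below it a thin skirt 56 mm across turns with it. A bright line on its top turns with it.
- pointer_tip (a point): The small steel pointer (6 mm wide, top at z = 52 mm) between rule and rod, 15 mm to the jig's -x side of the rod axis, this point at z = 43 mm on its centre line; axes as the jig's. It slides along y as the sleeve turns. Pushing it would turn the sleeve.
- gauge_rod: Telescoping 14 mm steel rod. Origin on its axis under the handle, axes as the jig's; fully in (as it starts) at jig y = -20 mm, up to 125 mm farther along -y when out. Its spring pulls it in with 3 N when in, 0.6 N more per 10 mm; it goes home if let go. An upright stop plate (6 mm thick, top z = 57 mm) runs from the handle's foot 115 mm to the jig's +x side and travels along.
- rod_handle (a point): Grip point on the rod's black upright handle post, 18 mm (jig x) by 16 mm (jig y), straight above the rod's origin from z = 55 to 105 mm; this point at z = 82 mm. All round it is clear above z = 60 mm, but for the sleeve 115 mm away.
- rod_collar (a point): Centre of the brass collar on the rod (24 mm across, 6 mm long), the length mark, 50 mm towards the housing (+y of the jig) from the handle's axis. It is level with the pointer when both have the same y in the jig's frame: 76 mm of pull at size 4.
- sweet_box: Bystander: closed blue sweet box 104 x 144 x 32 mm, lying beyond the jig. Origin at the centre of its underside.
- spatula: Bystander: spatula 200 mm long lying on the bench on the robot's side of the jig. Origin under its middle.
- cup: Bystander: white cup, 60 mm across, 45 mm high, near the outer end of the rod's path. Origin at the centre of its underside.
- tape_roll: Bystander: card ring 84 mm across, 36 mm high, lying flat left of the jig. Origin at the centre of its underside.
- jar: Bystander: amber jar 68 mm across, 100 mm high. Origin at the centre of its underside.
- sweet_tray: Bystander: open white tray 160 x 220 x 45 mm with round sweets. Origin at the centre of its underside.
- rule_tick1 (a point): First of six black ticks, 14 mm apart, on the pale rule beside the rod: number 1 is nearest the housing (jig frame x = -33, y = -4, z = 42 mm), the others follow along the jig's -y (number 4 at y = -46 mm); each has as many dots as its number. The rule spans x = -64 to -28, y = -97 to 53 mm in the jig's frame, top at z = 42 mm.

How it is judged:
By the outcome, as a careful person would: the job done as asked, in the order asked, and still so for the second after the job is handed in, while the arm keeps its last pose, push and grip.
It also fails if it takes over 48 s, if anything falls off the work surface, if the arm or the gripper's body presses on something with over 40 N, if the wrist force passes 120 N, or if a joint passes its speed limit or range.

## Robot

A 7-joint arm with a two-finger parallel gripper is mounted at the origin on the work surface. World frame = base frame: x ahead of the robot, y to its left, z up, the work surface at z = 0. Lengths are in m, angles in rad, forces in N, time in s.
With the tool pointing down it reaches from about 0.35 to 0.9 m from the base axis. Payload 8.1 kg.
Tool frame: the origin (TCP) lies at the centre of the arm's flange, where the gripper is bolted on; the fingertips stand 178 mm ahead of it and the grasp point (between the pads) lies 159 mm ahead of it; z points along the fingers, y is the line along which they close (so a half turn about z gives the same grasp; the last joint's range is limited). The gripper opens to 92 mm and grips with 3 to 60 N. Pads are 19 mm wide; open, the fingers measure 130 mm over their backs; the gripper's body (75 mm by 190 mm) begins 47 mm behind the grasp point.
Start: joints at [1.025, 0.434, 0.025, 1.573, -0.012, 1.134, -0.075], TCP at [0.268, -0.565, 0.405] pointing down, gripper open.
Joint ranges: [-2.62, 2.62], [-0.44, 2.09], [-1.27, 1.32], [0.08, 2.57], [-1.32, 4.46], [0.12, 2], [-2.74, 2.74]. Speed limits (rad/s): [2.22, 2.22, 3.01, 3.01, 3.14, 3.14, 3.14].

## Interface

Orientations are given as a rotation vector (axis times angle).
In Python, from cell import arm gives the robot as it stands. The module is installed in compiled form; this text tells all that it offers.
- The arm moves only by the shell command python3 -m inch 'ROWS' [FORCE]. ROWS is text: rows parted by semicolons, each of 5 numbers parted by spaces: the shift along the tool's x, y, z in m, then the turn about the tool's z in rad, then the finger opening in m, from 0 to 0.0918. In form: x y z roll fingers; .... A call has 1 to 5 rows; each row is the pose to reach, as a shift and turn from the pose commanded when the call began, along the tool's axes at that moment; what a row does not reach only later rows make up. A row lasts 1/10 s, in which the tool goes at most 50 mm and 8.59 degrees, less where a joint would pass 70% of its speed; a pose out of reach is approached as far as the arm can. A call with a gripper value outside its range is refused whole. The fingers move at their own pace and stop on an object; FORCE is the grip in N (left out, the last holds). Time passes only in rows, so rows that repeat a pose let the fingers close. It gives the time, the measured TCP pose, the force, the opening and the grip force at its end, in the units of the state.
- arm.observe(): the state, without advancing time (a new reading comes with each control period).
- arm.get_image(name): name is "scene" or "top" or "wrist"; returns the picture (384x512x3 uint8, red, green, blue); there is no depth.
- arm.get_calibration(name): a dict with "intrinsics" (3x3 intrinsics, pixels), "distortion" ([k1, k2, p1, p2, k3] as OpenCV has them; the pictures are not rectified), "pose" (4x4, takes a point from camera to world coordinates). Camera axes: x right, y up, looking along -z (the intrinsics and any distortion apply to the point x, -y, -z); pixel columns grow to the right and rows downward; lengths in m; the calibration is good to about 2 mm. A picture is of the moment at which its call begins: read the wrist's pose just before it. get_calibration takes no time and is no camera call; for the wrist camera it gives the pose at the moment of the call.
- arm.sign_off(): hands the job in; it is judged then, once.
Trained networks look in the newest picture that a camera, given by its name, has taken for a name from the list of things; names that differ only in an ending like _2 or _b are one class to them, and where a whole thing is asked for, a point or a joint stands for the part that bears it (a point fixed in the world has none). Each returns a list of dicts, best first, with "conf" (0 to 1); they miss things now and then, are a little off and sometimes report something else, mostly with a low value. They report only what shows in the picture. A call takes as long as a camera call.
- arm.look_for(camera, query): "point" ([row, column] in pixels, amid what is visible of it).
- arm.silhouettes(camera, query): "region" (384x512 bool, what is visible of it) and "point" ([row, column] in pixels, amid what is visible of it).
- arm.place_of(camera, query): "point" ([row, column] in pixels: a listed point, or the origin of a listed thing).
The state is a dict: "clock": time; "joints": joint angles; "dq": joint speeds; "joint_efforts": joint torques, N m; "position": TCP position; "ee_rot": TCP orientation; "force": force on the tool from outside, world axes, zero at the start; "ft_torque": the same for the moment, N m; "width": opening from 0.0 (shut) to 1.0 (fully open); "gripper_force": force on a finger pad.
Only numpy, scipy, OpenCV 4.12 (cv2) and the standard library are available. Lean on these libraries where they do the work, as an engineer would, in place of code of your own. Each camera call takes 0.05 s, during which the arm holds its last target. There are 200 camera calls.

## Working session

There is one attempt and no reset: what is moved stays moved. The work goes in short steps, Python scripts to look and compute and a shell command to move; the robot and the scene stay as the last step left them, time stands still between calls to the robot, and variables do not carry over. Pictures are saved under pics/ and viewed, at most 10 in all, crops included, and the job is handed in when it is done.

```bash
mkdir -p pics; cat > h.py <<'E'
import numpy as np, cv2
from cell import arm
from scipy.spatial.transform import Rotation as R
def ray(cam,pt,cal=None):
    c=cal or arm.get_calibration(cam); K=np.array(c["intrinsics"]);D=np.array(c["distortion"]);P=np.array(c["pose"])
    u=cv2.undistortPoints(np.array([[[pt[1],pt[0]]]],float),K,D)[0,0]
    d=P[:3,:3]@np.array([u[0],-u[1],-1]); return P[:3,3],d
def at_z(cam,pt,z,cal=None):
    o,d=ray(cam,pt,cal); return o+d*(z-o[2])/d[2]
def proj(cam,X,cal=None):
    c=cal or arm.get_calibration(cam); P=np.linalg.inv(np.array(c["pose"])); X=np.atleast_2d(X)
    q=X@P[:3,:3].T+P[:3,3]; q=q*[1,-1,-1]
    return cv2.projectPoints(q,np.zeros(3),np.zeros(3),np.array(c["intrinsics"]),np.array(c["distortion"]))[0][:,0]
def save(cam,name,scale=1.5):
    im=arm.get_image(cam); cv2.imwrite(f"pics/{name}.png",cv2.resize(im[:,:,::-1],None,fx=scale,fy=scale)); return im
E
python3 - <<'E'
from h import *
s=arm.observe(); print(s["position"],s["ee_rot"],s["clock"],s["width"])
a=arm.get_image("scene");b=arm.get_image("top")
cv2.imwrite("pics/a.png",np.hstack([a,b])[:,:,::-1][:, :][:, ::1] if 0 else cv2.resize(np.vstack([a,b])[:,:,::-1],None,fx=.78,fy=.78))
Z=dict(sleeve_grip=.088,pointer_tip=.043,gauge_rod=.045,rod_handle=.082,rod_collar=.045,rule_tick1=.042,jig=0,cup=0,spatula=0)
for cam in("scene","top"):
    for n,z in Z.items():
        try:
            r=arm.place_of(cam,n)
            for k in r[:2]: print(cam,n,round(k["conf"],2),np.round(k["point"],1),np.round(at_z(cam,k["point"],z),4))
        except Exception as e: print(cam,n,e)
E
```

```text
[ 0.2676742  -0.56453075  0.40393327] [-3.06347671e+00 -6.89424631e-01  7.75485150e-04] 0.0 0.9986342482573685
scene sleeve_grip 0.59 [213.5 304.6] [0.5931 0.1835 0.088 ]
scene gauge_rod 0.56 [201.9 274.7] [0.5828 0.0733 0.045 ]
scene gauge_rod 0.26 [216.7 302.8] [0.5788 0.1722 0.045 ]
scene rod_handle 0.58 [192.5 271.5] [0.5825 0.0605 0.082 ]
scene rod_collar 0.9 [207.6 284.4] [0.5832 0.1093 0.045 ]
scene rule_tick1 0.62 [197.8 284.7] [0.55   0.0882 0.042 ]
scene jig 0.83 [210.6 276.4] [0.5797 0.079  0.    ]
scene jig 0.73 [201.1 317.3] [0.4732 0.1636 0.    ]
scene cup 0.7 [168.4 241.6] [ 0.5049 -0.1153  0.    ]
scene spatula 0.85 [199.1 313.2] [0.474  0.1488 0.    ]
top sleeve_grip 0.6 [188.8 213.1] [0.6004 0.187  0.088 ]
top gauge_rod 0.68 [196.  252.8] [0.5801 0.0493 0.045 ]
top rod_handle 0.55 [196.8 245.5] [0.574  0.0741 0.082 ]
top rod_handle 0.27 [228.3 132.9] [0.4599 0.466  0.082 ]
top rule_tick1 0.72 [209.5 244.9] [0.5315 0.0771 0.042 ]
top jig 0.63 [198.1 245.1] [0.5757 0.0785 0.    ]
top cup 0.69 [217.1 303.5] [ 0.5072 -0.1385  0.    ]
top spatula 0.66 [222.6 225. ] [0.4842 0.1517 0.    ]
top spatula 0.56 [205.9 242.6] [0.5466 0.0874 0.    ]
```

View pics/a.png

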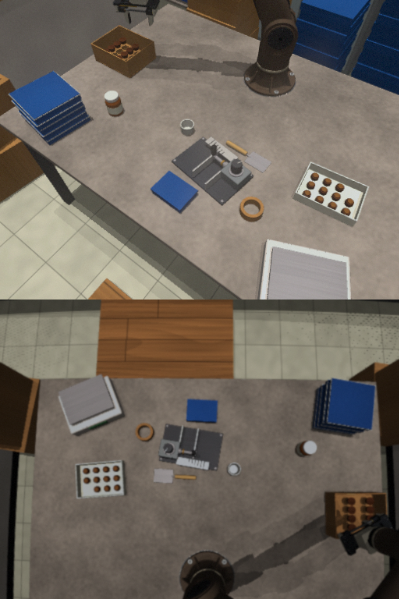

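```bash
cat >> h.py <<'E'
def togo(p,ang,s=None):
    """shift in tool axes to TCP p, and roll so tool y points at world angle ang (deg)"""
    s=s or arm.observe(); M=R.from_rotvec(s["ee_rot"]).as_matrix()
    a=np.arctan2(M[1,1],M[0,1]); r=(a-np.radians(ang)+np.pi)%(2*np.pi)-np.pi
    d=M.T@(np.array(p)-s["position"]); print("clock",round(s["clock"],2),"shift",np.round(d,4),"roll",round(r,4),"ang",round(np.degrees(a),2),"tilt",np.round(M[:2,2],4),"q",np.round(s["joints"],2)); return d,r
E
python3 - <<'E'
from h import *
d,r=togo([.57,.11,.37],52)
for i in range(1,5): print(i,np.round(d*i/4,3),r*i/4, (np.linalg.norm(d)))
E
```

```text
clock 1.0 shift [ 0.5621 -0.4802  0.0347] roll -2.0357 ang -64.63 tilt [ 0. -0.] q [ 1.03  0.43  0.03  1.57 -0.01  1.13 -0.08]
1 [ 0.141 -0.12   0.009] -0.5089158287351142 0.7401581623450446
2 [ 0.281 -0.24   0.017] -1.0178316574702284 0.7401581623450446
3 [ 0.422 -0.36   0.026] -1.5267474862053425 0.7401581623450446
4 [ 0.562 -0.48   0.035] -2.035663314940457 0.7401581623450446
```

```bash
python3 -m inch '0.037 -0.032 0.002 0 0.09; 0.074 -0.063 0.004 0 0.09; 0.112 -0.096 0.007 0 0.09; 0.15 -0.128 0.009 0 0.09; 0.187 -0.16 0.011 0 0.09' && python3 -m inch '0.037 -0.032 0.002 0 0.09; 0.074 -0.063 0.004 0 0.09; 0.112 -0.096 0.007 0 0.09; 0.15 -0.128 0.009 0 0.09; 0.187 -0.16 0.011 0 0.09' && python3 -m inch '0.037 -0.032 0.002 0 0.09; 0.074 -0.063 0.004 0 0.09; 0.112 -0.096 0.007 0 0.09; 0.15 -0.128 0.009 0 0.09; 0.187 -0.16 0.011 0 0.09' && python3 -m inch '0 0 0 -0.14 0.09; 0 0 0 -0.28 0.09; 0 0 0 -0.42 0.09; 0 0 0 -0.56 0.09; 0 0 0 -0.7 0.09'
python3 - <<'E'
from h import *
togo([.57,.11,.37],52)
save("wrist","w1")
Z=dict(sleeve_grip=.088,pointer_tip=.043,gauge_rod=.045,rod_handle=.082,rod_collar=.045,rule_tick1=.042,jig=0)
for n,z in Z.items():
    for k in arm.place_of("wrist",n)[:2]: print(n,round(k["conf"],2),np.round(k["point"],1),np.round(at_z("wrist",k["point"],z),4))
E
```

```text
clock: 1.5
position: [0.3687, -0.3381, 0.3939]
ee_rot: [3.064, 0.69, 0.001]
force: [0.7, 0.0, -0.7]
width: 0.981
gripper_force: 0.0
clock: 2.0
position: [0.4691, -0.1134, 0.383]
ee_rot: [3.065, 0.689, 0.001]
force: [0.3, -1.4, -0.4]
width: 0.983
gripper_force: 0.0
clock: 2.5
position: [0.5697, 0.1112, 0.3718]
ee_rot: [3.065, 0.689, 0.001]
force: [1.2, -0.3, 0.2]
width: 0.981
gripper_force: 0.0
clock: 3.0
position: [0.5691, 0.1093, 0.3717]
ee_rot: [2.638, 1.706, -0.0]
force: [0.3, -0.9, 0.5]
width: 0.982
gripper_force: 0.0
clock 3.0 shift [0.001  0.0005 0.0017] roll -1.3299 ang -24.2 tilt [ 0.0001 -0.0001] q [ 0.05  0.43 -0.46  1.7   0.21  1.06 -0.9 ]
sleeve_grip 0.55 [108.8 245. ] [0.5915 0.1794 0.088 ]
pointer_tip 0.47 [215.7 262.4] [0.5594 0.0674 0.043 ]
gauge_rod 0.59 [212.9 274.5] [0.5732 0.0655 0.045 ]
gauge_rod 0.39 [207.5 242.5] [0.5437 0.0861 0.045 ]
rod_handle 0.8 [226.3 278.1] [0.5738 0.0644 0.082 ]
rod_collar 0.85 [169.5 262.8] [0.5815 0.1156 0.045 ]
rule_tick1 0.7 [207.6 241.6] [0.5422 0.0856 0.042 ]
jig 0.96 [185.4 267.6] [0.5763 0.0862 0.    ]
```

View pics/w1.png

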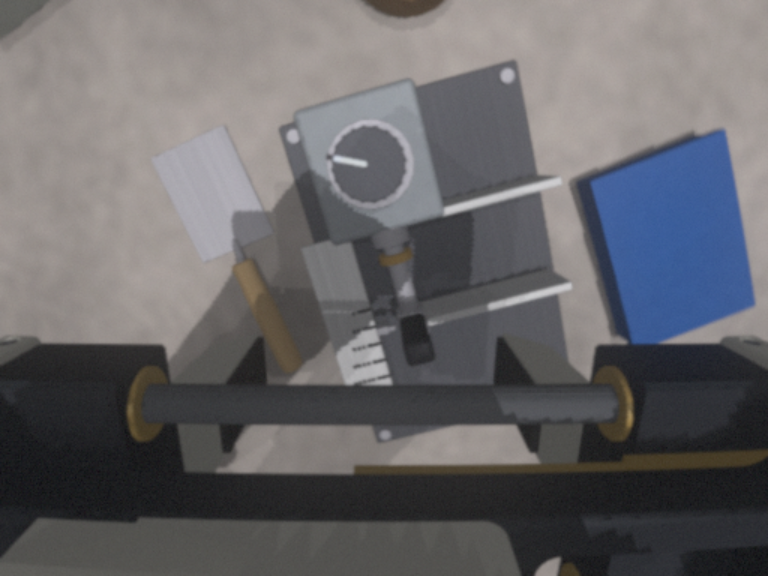

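```bash
cat > fit.py <<'E'
from h import *
from scipy.optimize import least_squares
# wrist pic w1: (col,row) in 1.5x pixels ; jig-frame mm
obs=[((370,164),(0,95,108)),((395,259),(0,30,54)),((280,127),(-90,140,10)),((516,62),(90,140,10)),((380,441),(-90,-140,10)),
 ((410,80),(40,140,58)),((297,112),(-40,140,58)),((441,212),(40,50,58)),((332,241),(-40,50,58)),((412,320),(0,-20,105)) ]
cal=arm.get_calibration("wrist")
px=np.array([o[0] for o in obs])/1.5; J=np.array([o[1] for o in obs])/1000
def w(p): return np.c_[J[:,:2]@np.array([[np.cos(p[2]),np.sin(p[2])],[-np.sin(p[2]),np.cos(p[2])]])+p[:2],J[:,2]]
f=least_squares(lambda p:(proj("wrist",w(p),cal)-px).ravel(),[.577,.083,-.16],loss="soft_l1")
print(f.x, np.round(proj("wrist",w(f.x),cal)-px,1).tolist())
c,s=np.cos(f.x[2]),np.sin(f.x[2])
for n,q in dict(sleeve=(0,95),handle=(0,-20),handle_out=(0,-96)).items(): print(n,f.x[0]+c*q[0]-s*q[1],f.x[1]+s*q[0]+c*q[1])
E
python3 fit.py
```

```text
[ 0.57719685  0.08714749 -0.1849959 ] [[0.4, -3.3], [0.5, -2.8], [-26.1, 2.8], [-24.4, 3.4], [-25.9, 4.7], [4.7, -6.0], [-2.8, -4.9], [4.3, 0.7], [-0.5, 0.6], [3.8, 20.0]]
sleeve 18.051734640245915 93.4661629538013
handle -3.1016532107251575 -19.571592607897585
handle_out -17.08128344267126 -94.2748049791073
```

```bash
sed -i 's/((412,320)/((419,350)/; s/(-90,140,10)/(-60,140,10)/; s/(90,140,10)/(120,140,10)/; s/(-90,-140,10)/(-60,-140,10)/; s/f.x\[0\]+c\*q\[0\]-s\*q\[1\],f.x\[1\]+s\*q\[0\]+c\*q\[1\])/f.x[0]+(c*q[0]-s*q[1])\/1e3,f.x[1]+(s*q[0]+c*q[1])\/1e3)/' fit.py; python3 fit.py
python3 - <<'E'
from h import *
im=arm.get_image("wrist")[170:300,200:330]; cv2.imwrite("pics/c1.png",cv2.resize(im[:,:,::-1],None,fx=4.5,fy=4.5,interpolation=cv2.INTER_CUBIC))
E
```

```text
[ 0.57720304  0.08473285 -0.16259971] [[-0.9, 0.2], [0.8, -0.5], [-1.8, -0.4], [0.3, -3.0], [-1.3, 1.8], [2.2, -3.6], [-4.5, -0.6], [3.9, 2.3], [-0.2, 3.9], [0.7, 2.1]]
sleeve 0.5925820369916602 0.17847977860877273
handle 0.5739653578952113 0.06499665537267282
handle_out 0.5616621612749494 -0.010000886939880174
```

View pics/c1.png

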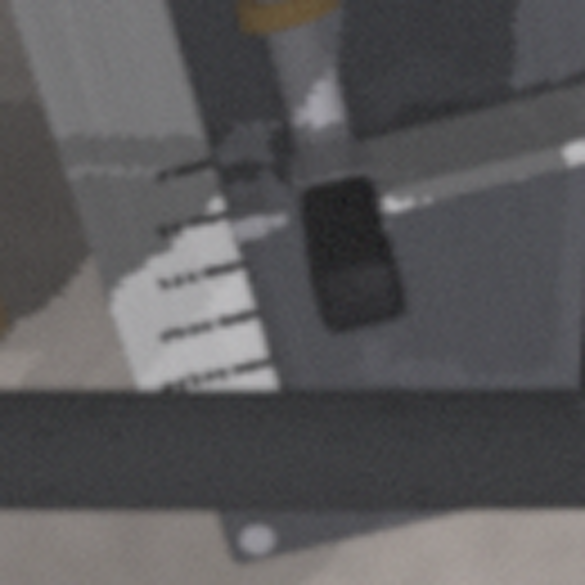

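```bash
python3 - <<'E'
from h import *
togo([.5922,.1788,.3],30); togo([.5922,.1788,.248],30)
E
```

```text
clock 3.45 shift [ 0.0728 -0.0079  0.0718] roll -0.9531 ang -24.61 tilt [ 0.0001 -0.0002] q [ 0.04  0.43 -0.45  1.7   0.21  1.06 -0.91]
clock 3.45 shift [ 0.0728 -0.0079  0.1238] roll -0.9531 ang -24.61 tilt [ 0.0001 -0.0002] q [ 0.04  0.43 -0.45  1.7   0.21  1.06 -0.91]
```

```bash
python3 -m inch '0.018 -0.002 0.015 -0.14 0.09; 0.036 -0.004 0.03 -0.28 0.09; 0.055 -0.006 0.045 -0.42 0.09; 0.073 -0.008 0.06 -0.56 0.09; 0.073 -0.008 0.072 -0.7 0.09' >/dev/null && python3 -m inch '0 0 0 -0.13 0.09; 0 0 0 -0.253 0.09; 0 0 0 -0.253 0.09'
python3 - <<'E'
from h import *
togo([.5922,.1788,.248],30)
print(np.round(arm.observe()["force"],2))
save("wrist","w2")
for n,z in dict(sleeve_grip=.088,pointer_tip=.043,rule_tick1=.042).items():
    for k in arm.place_of("wrist",n)[:2]: print(n,round(k["conf"],2),np.round(k["point"],1),np.round(at_z("wrist",k["point"],z),4))
E
```

```text
clock: 4.25
position: [0.5921, 0.179, 0.2994]
ee_rot: [-1.567, -2.722, 0.0]
force: [0.1, 0.5, 0.1]
width: 0.98
gripper_force: 0.0
clock 4.25 shift [-0.0002 -0.      0.0514] roll 0.0023 ang 30.13 tilt [-0.0006  0.0001] q [ 0.05  0.62 -0.65  1.67  0.43  1.   -0.22]
[0.08 0.54 0.09]
sleeve_grip 0.24 [149.6 126.7] [0.4939 0.1794 0.088 ]
rule_tick1 0.52 [256.3 209. ] [0.5827 0.1124 0.042 ]
```

View pics/w2.png

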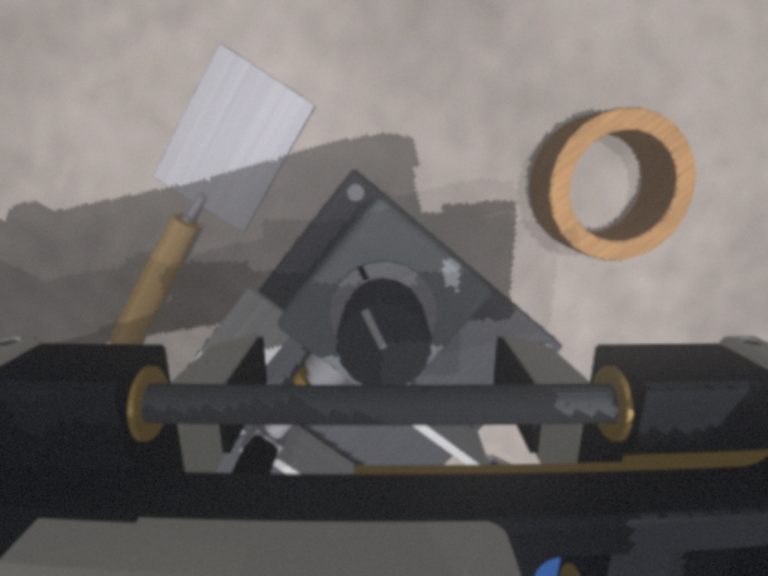

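```bash
python3 - <<'E'
from h import *
print(at_z("wrist",(333/1.5,384/1.5),.108))
E
python3 -m inch '0 0 0.025 0 0.09; 0 0 0.045 0 0.09; 0 0 0.051 0 0.09; 0 0 0.051 0 0.065'
```

```text
[0.58932489 0.18445952 0.108     ]
clock: 4.85
position: [0.5919, 0.179, 0.2482]
ee_rot: [-1.57, -2.72, 0.002]
force: [0.1, 0.3, 0.7]
width: 0.935
gripper_force: 0.0
```

```bash
python3 -m inch '0.001 0 0 0 0.045; 0.001 0 0 0 0.038; 0.001 0 0 0 0.03; 0.001 0 0 0 0.03; 0.001 0 0 0 0.03' 25; python3 -c "
from h import *
s=arm.observe();print(s['joint_efforts'],s['ft_torque'],s['force'])"
```

```text
clock: 5.35
position: [0.5917, 0.1799, 0.249]
ee_rot: [1.569, 2.721, 0.0]
force: [0.4, -0.4, -0.5]
width: 0.51
gripper_force: 0.0
[-3.52280773e-02 -7.17718720e+01 -1.17487308e+01 -2.44879782e+01
 -5.93760191e-02  1.39566310e-02 -6.73605973e-04] [-0.04960363 -0.09621676  0.00379864] [ 0.43876258 -0.39243664 -0.48820577]
```

```bash
python3 -m inch '0 0 0 0 0.03; 0 0 0 0 0.03; 0 0 0 0 0.03' 25; python3 -c "
from h import *
s=arm.observe();print(s['ft_torque'],s['force'],s['gripper_force'])"
```

```text
clock: 5.65
position: [0.5924, 0.1804, 0.2491]
ee_rot: [1.568, 2.721, 0.004]
force: [4.6, 2.8, -1.6]
width: 0.432
gripper_force: 25.0
[ 0.39966962 -0.86940603  0.16433145] [ 4.62517487  2.75587366 -1.57768473] 24.994819164276123
```

```bash
python3 -m inch '0 0.001 0 0.1 0.03; 0 0.001 0 0.2 0.03; 0 0.001 0 0.3 0.03; 0 0.001 0 0.4 0.03; 0 0.001 0 0.4 0.03'; python3 -m inch '0 0 0 0.1 0.03; 0 0 0 0.2 0.03; 0 0 0 0.3 0.03; 0 0 0 0.4 0.03; 0 0 0 0.4 0.03' ; python3 -c "
from h import *
s=arm.observe();print(s['ft_torque'],s['force'],s['gripper_force']);togo([.5922,.1788,.3],30)
for c in ('scene','top','wrist'):
  save(c,c+'t',1)
  for k in arm.place_of(c,'pointer_tip')[:2]: print(c,k['conf'],at_z(c,k['point'],.043))"
```

```text
clock: 6.15
position: [0.5933, 0.1808, 0.249]
ee_rot: [2.082, 2.351, 0.004]
force: [4.6, 2.3, -2.8]
width: 0.431
gripper_force: 25.0
clock: 6.65
position: [0.5939, 0.1807, 0.2491]
ee_rot: [2.508, 1.89, 0.006]
force: [7.2, 2.0, -4.6]
width: 0.432
gripper_force: 25.0
[ 0.38007306 -1.38026083  0.03380325] [ 7.22017006  2.03244754 -4.59833532] 24.99580979347229
clock 6.65 shift [-0.0022 -0.001  -0.0509] roll -0.8026 ang -15.98 tilt [0.0038 0.0013] q [-0.1   0.63 -0.42  1.72  0.32  0.86 -0.94]
```

```bash
python3 -m inch '0 0 0 0 0.09; 0 0 0 0 0.09; 0 0 0 0 0.09; 0 0 0 0 0.09' >/dev/null; python3 -m inch '0 0 -0.03 0 0.09; 0 0 -0.07 0 0.09; -0.03 0 -0.11 0 0.09; -0.06 0 -0.13 0 0.09; -0.08 0 -0.13 0 0.09'; python3 -c "
from h import *
togo([.5740,.065,.3],80.7)
for n,z in dict(pointer_tip=.043,rule_tick1=.042,rod_handle=.082,rod_collar=.045).items():
    arm.get_image('wrist')
    for k in arm.place_of('wrist',n)[:2]: print(n,k['conf'],k['point'],at_z('wrist',k['point'],z))
im=arm.get_image('wrist'); cv2.imwrite('pics/w3.png',cv2.resize(im[100:300,120:400,::-1],None,fx=2.8,fy=2.8,interpolation=cv2.INTER_CUBIC))"
```

```text
clock: 7.85
position: [0.571, 0.102, 0.3822]
ee_rot: [2.504, 1.893, 0.007]
force: [-0.6, -1.0, -0.2]
width: 0.982
gripper_force: 0.0
clock 7.85 shift [-0.0349  0.0126  0.0823] roll -1.6847 ang -15.83 tilt [0.0054 0.0001] q [ 0.07  0.43 -0.47  1.69  0.22  1.07 -0.74]
rule_tick1 0.96 [195.1, 236.9] [0.54578585 0.08955821 0.042     ]
rod_handle 0.8 [221.9, 264.4] [0.56981648 0.06713133 0.082     ]
rod_handle 0.33 [163.4, 261.1] [0.58234374 0.12552643 0.082     ]
rod_collar 0.73 [168.9, 261.8] [0.58061534 0.11296417 0.045     ]
```

View pics/w3.png

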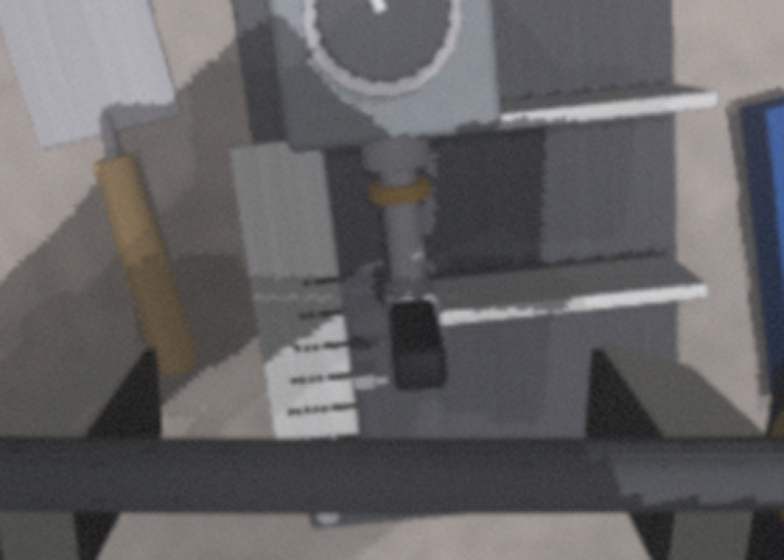

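```bash
python3 -c "
from h import *
print(at_z('wrist',(231.4,270),.105), at_z('wrist',(100+190/2.8,120+400/2.8),.052))
togo([.5738,.065,.3],80.7)"
```

```text
[0.57401794 0.06543853 0.105     ] [0.58220911 0.11495981 0.052     ]
clock 8.3 shift [-0.0372  0.0137  0.0783] roll -1.6819 ang -15.67 tilt [-0.0007  0.0004] q [ 0.06  0.43 -0.47  1.69  0.22  1.07 -0.75]
```

```bash
python3 -m inch '-0.009 0.003 0 -0.145 0.09; -0.018 0.006 0 -0.29 0.09; -0.027 0.009 0 -0.435 0.09; -0.035 0.012 0 -0.58 0.09; -0.035 0.012 0 -0.725 0.09' >/dev/null;  python3 -m inch '0 0 0.01 -0.145 0.09; 0 0 0.02 -0.29 0.09; 0 0 0.03 -0.435 0.09; 0 0 0.04 -0.58 0.09; 0 0 0.05 -0.725 0.09'; python3 -m inch '0 0 0 -0.13 0.07; 0 0 0 -0.23 0.06; 0 0 0 -0.23 0.05'; python3 -c "
from h import *
togo([.5738,.065,.242],80.7)
im=arm.get_image('wrist'); cv2.imwrite('pics/w4.png',cv2.resize(im[:,:,::-1],None,fx=1.5,fy=1.5,interpolation=cv2.INTER_CUBIC))
print(proj('wrist',[[.5738,.065,.105],[.5738,.065,.055]])*1.5)"
```

```text
clock: 9.3
position: [0.5728, 0.0671, 0.3281]
ee_rot: [-0.607, -3.082, -0.001]
force: [0.4, -0.7, -0.1]
width: 0.98
gripper_force: 0.0
clock: 9.6
position: [0.5729, 0.0668, 0.3282]
ee_rot: [-0.257, -3.13, -0.001]
force: [0.4, 0.5, -0.1]
width: 0.767
gripper_force: 0.0
clock 9.6 shift [-0.0013 -0.0017  0.0862] roll -0.0015 ang 80.62 tilt [-0.0008  0.0008] q [ 0.36  0.57 -0.84  1.74  0.48  1.05  0.76]
[[376.78121397 325.49593182]
 [377.19904984 296.32357663]]
```

View pics/w4.png

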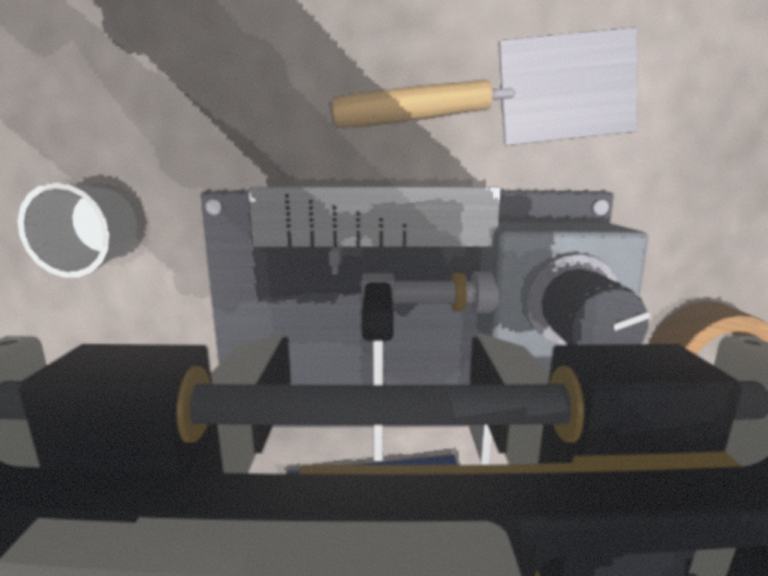

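```bash
python3 -m inch '-0.001 -0.001 0.04 0 0.06; -0.001 -0.001 0.075 0 0.06; -0.001 -0.001 0.086 0 0.06; -0.001 -0.001 0.086 0 0.03; -0.001 -0.001 0.086 0 0.02' 30;python3 -m inch '0 0 0 0 0.005; 0 0 0 0 0.005; 0 0 0 0 0.005; 0 0 0 0 0.005' 30; python3 -c "
from h import *
togo([.5738,.065,.242],80.7)"
```

```text
clock: 10.15
position: [0.5741, 0.066, 0.244]
ee_rot: [0.261, 3.129, 0.001]
force: [-0.4, 0.8, 0.4]
width: 0.525
gripper_force: 0.0
clock: 10.55
position: [0.5737, 0.0653, 0.2432]
ee_rot: [0.261, 3.13, -0.0]
force: [-0.2, -0.1, -0.1]
width: 0.181
gripper_force: 0.0
clock 10.55 shift [-0.0001 -0.0002  0.0012] roll -0.0038 ang 80.48 tilt [ 0.0008 -0.0001] q [ 0.31  0.67 -0.77  1.82  0.58  0.9   0.68]
```

```bash
python3 -m inch '0 0 0 0 0.005; 0 0 0 0 0.005' 30; python3 -c "
from h import *
togo([.5738,.065,.242],80.7);print(arm.observe()['position'])"
```

```text
clock: 10.75
position: [0.5737, 0.0655, 0.2432]
ee_rot: [0.26, 3.13, 0.0]
force: [-0.4, -0.1, 4.6]
width: 0.171
gripper_force: 30.0
clock 10.75 shift [-0.0002 -0.0005  0.0012] roll -0.0034 ang 80.51 tilt [0.0007 0.0001] q [ 0.31  0.67 -0.77  1.82  0.58  0.9   0.68]
[0.57373333 0.06551819 0.24317982]
```

```bash
python3 -m inch '0 -0.01 0 0 0.005; 0 -0.02 0 0 0.005; 0 -0.03 0 0 0.005; 0 -0.04 0 0 0.005; 0 -0.05 0 0 0.005' 30; python3 -m inch '0 -0.01 0 0 0.005; 0 -0.019 0 0 0.005; 0 -0.026 0 0 0.005; 0 -0.026 0 0 0.005; 0 -0.026 0 0 0.005'; python3 -c "
from h import *
s=arm.observe();d=s['position']-np.array([.57373,.06552,.24318]);print(d,np.linalg.norm(d))
save('wrist','w5');
for n,z in dict(pointer_tip=.043,rule_tick1=.042,rod_collar=.045,rod_handle=.082).items():
  for k in arm.place_of('wrist',n)[:2]: print(n,round(k['conf'],2),np.round(k['point'],1),at_z('wrist',k['point'],z))"
```

```text
clock: 11.25
position: [0.5656, 0.0163, 0.2432]
ee_rot: [0.259, 3.129, 0.003]
force: [2.8, 7.4, 3.0]
width: 0.168
gripper_force: 30.0
clock: 11.75
position: [0.5614, -0.0091, 0.2432]
ee_rot: [0.259, 3.129, 0.004]
force: [3.1, 6.9, 2.1]
width: 0.169
gripper_force: 30.0
[-1.23372666e-02 -7.46118427e-02  4.34344472e-05] 0.07562497673329385
pointer_tip 0.62 [205.8 330.8] [0.55535502 0.04341233 0.043     ]
rule_tick1 0.67 [224.4 327.3] [0.56837215 0.04016511 0.042     ]
rod_collar 0.59 [228.6 327. ] [0.56996737 0.03910062 0.045     ]
rod_handle 0.9 [256.1 252.3] [ 0.56199627 -0.0093904   0.082     ]
rod_handle 0.22 [176.5 397.2] [0.53094808 0.06940464 0.082     ]
```

View pics/w5.png

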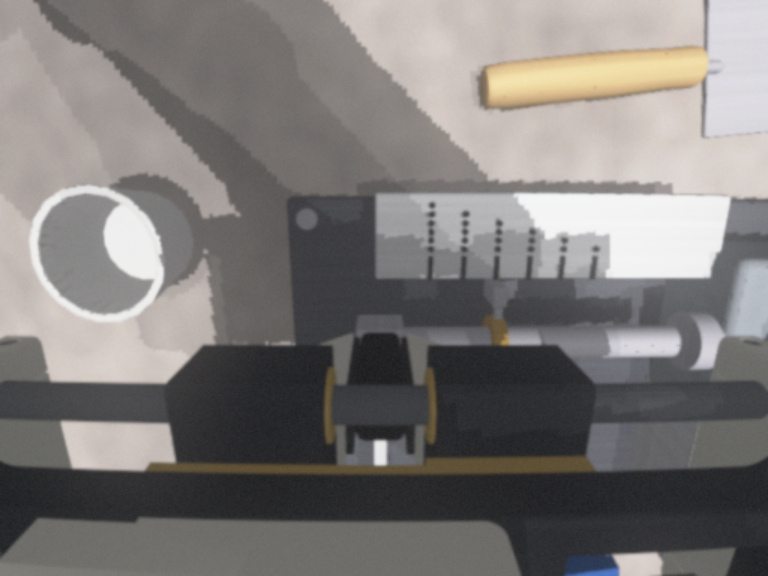

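```bash
python3 -m inch '0 0 0 0 0.005; 0 0 0 0 0.005; 0 0 0 0 0.005' 30; python3 -c "
from h import *
s=arm.observe();d=s['position']-np.array([.57373,.06552,.24318]);print(np.linalg.norm(d))
im=arm.get_image('wrist')[165:235,280:380]; cv2.imwrite('pics/w6.png',cv2.resize(im[:,:,::-1],None,fx=8,fy=8,interpolation=cv2.INTER_CUBIC))
x,y=np.array([.5772,.0847]),-.1626
for yj in(-.0454,-.046,-.049,-.043):
  c,s_=np.cos(y),np.sin(y)
  for xj,z in((-.033,.042),(-.015,.052),(0,.057),(-.012,.045)):
    q=[x[0]+c*xj-s_*yj,x[1]+s_*xj+c*yj,z]; print(yj,xj,(proj('wrist',[q])[0]-[280,165])*8)"
```

```text
clock: 12.3
position: [0.5614, -0.0088, 0.2432]
ee_rot: [0.259, 3.129, 0.004]
force: [2.9, 7.7, 2.4]
width: 0.172
gripper_force: 30.0
0.07531533885776642
-0.0454 -0.033 [403.65385688 106.20518185]
-0.0454 -0.015 [420.64428978 361.69263418]
-0.0454 0 [423.28003052 566.30859689]
-0.0454 -0.012 [395.29435673 368.16964622]
-0.046 -0.033 [396.17588823 106.2222336 ]
-0.046 -0.015 [412.97790036 361.73760846]
-0.046 0 [415.59216501 566.37624052]
-0.046 -0.012 [387.92680635 368.21291605]
-0.049 -0.033 [358.75239782 106.30960053]
-0.049 -0.015 [374.60962981 361.95990049]
-0.049 0 [377.11607194 566.70797584]
-0.049 -0.012 [351.05686556 368.42677282]
-0.043 -0.033 [433.54240408 106.13838356]
-0.043 -0.015 [451.28466435 361.51102151]
-0.043 0 [454.00600309 566.03370504]
-0.043 -0.012 [424.74224267 367.99490892]
```

View pics/w6.png

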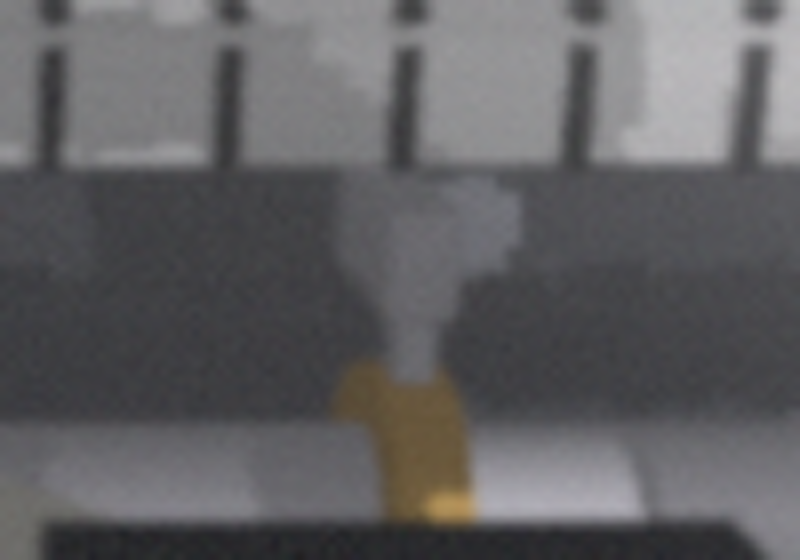

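```bash
python3 -m inch '0 -0.001 0 0 0.005; 0 -0.001 0 0 0.005; 0 -0.001 0 0 0.005' 30; python3 -c "
from h import *
L=[]
for i in range(6):
  im=arm.get_image('wrist'); s=arm.observe();d=s['position']-np.array([.57373,.06552,.24318]);L.append(np.linalg.norm(d))
print(np.round(L,4),s['force'],s['clock'],s['gripper_force'])
cv2.imwrite('pics/w7.png',cv2.resize(im[165:235,280:380,::-1],None,fx=8,fy=8,interpolation=cv2.INTER_CUBIC))"
```

```text
clock: 12.65
position: [0.5613, -0.0098, 0.2432]
ee_rot: [0.259, 3.129, 0.004]
force: [2.5, 7.2, 1.8]
width: 0.171
gripper_force: 30.0
[0.0763 0.0763 0.0763 0.0763 0.0763 0.0763] [2.2011208  6.83597532 2.08774326] 12.95 30.0009486079216
```

View pics/w7.png

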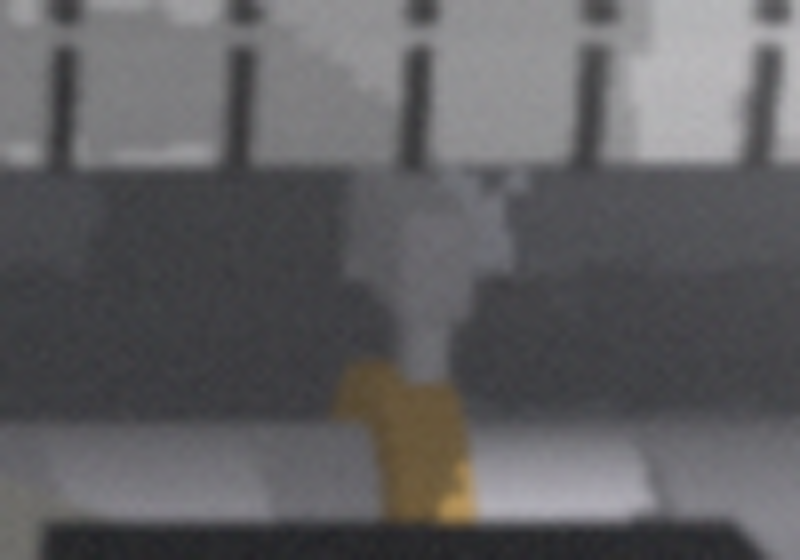

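```bash
python3 -c "
from cell import arm
print(arm.sign_off())"
```

```text
the job is handed in; nothing more can be done
None
```

I turned the sleeve from size 2 to size 4 with the rod still in. I then pulled the rod out about 76 mm, so its collar is level with the pointer to within about 0.5 mm, and handed the job in with the gripper still holding it there.

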